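# Load the curing box

## Task

The small grey programmer's glued case has to go into the curing box. Pull the box's drop-down door all the way open, lay the programmer flat on the bed inside the raised border, its long side along the door and without dropping it, then push the door gently back up until it is fully shut. Leave the tape roll, heat sink and jar where they are.

Things in the scene. Friction and masses are not known exactly. Their poses are not given: they have to be found in the camera images.
- cure_box: grey metal curing box fixed to the bench, 178 deep x 182 wide x 128 mm high, low in front, hooded at the back. Origin on the bench under the hinge line's middle, at the front; x points from front to back, y along the hinge, z up. Inside floor 30 mm up, front sill 40 mm. Hood over x = 135 to 178 mm, top 128 mm up; with the door open all before the hood is open from above.
- cure_door (a joint): angle of the door about its bottom hinge, rad: 0 shut (sloping up to the back, 31.6 degrees from level), 2.55 (its stop) fully open, lying nearly level in front of the box. Starts shut or up to 0.25 ajar. The hinge is stiff: the door stays where it is left and takes about 3 N at the bar to move. Panel 158 mm from hinge to free edge, 180 mm wide, 7 mm thick, the hinge at its inner face.
- hinge (a point): middle of the hinge line, 45 mm over the bench at the lower front edge of the box; the line runs along the box's y axis
- door_bar (a point): middle of the door's handle: a round steel bar 10 mm thick, 110 mm long, parallel to the hinge, held 42 mm beyond the door's free edge by an arm at each end, so a finger fits between bar and door. It circles the hinge at 200.7 mm radius: shut, 165.5 mm behind the hinge (box +x) and 113.5 mm above it; fully open, 200.7 mm in front of it and about level with it (2 mm below).
- bed (a point): centre of the bed, on the box's floor (30 mm over the bench, 68 mm behind the hinge line). A raised border 5 mm high and 4 mm thick encloses it: inside 66 mm along the box's x and 100 mm along its y.
- programmer: small chip programmer: light grey box with a dark socket on top, body 72 x 44 mm and 18 mm high (the socket rises to 26 mm), about 70 g, lying flat on the bench. Origin at the centre of its underside, z up. Its long (72 mm) side is turned 8 degrees clockwise, seen from above, from its own y axis: it runs along (0.138, 0.990, 0). Grip it across the 44 mm.
- tape_roll: bystander: roll of black tape lying flat, 67 mm across, 18 mm high; origin at the centre of its underside.
- heat_sink: bystander: square finned metal heat sink, 52x52x20 mm; origin at the centre of its underside.
- green_jar: bystander: upright white jar with a green lid, 62 mm across, 83 mm high; origin at the centre of its underside.
Mind the look-alikes: they are no part of the job. Of the things that look like the programmer, the larger one is meant.

How it is judged:
On the way, in this order (a step that is already met when the one before it is completed fails the run):
1. the door is fully open (over 2.4 rad) (value of joint cure_door above 2.4 rad), for 0.2 s.
2. the programmer lies flat inside the bed's border, released, with the door still down (value of joint cure_door above 2 rad and horizontal distance between programmer and bed below 0.025 m and z of programmer in the frame of cure_box between 0.026 and 0.033 m and angle between programmer's own z axis and vertical below 0.06 rad and contact force between the fingers and programmer below 0.05 N), for 0.2 s.
At the end, for the whole second after the job is handed in: The door is shut to within 0.05 rad; the programmer lies still and flat (within 0.06 rad, its underside within about 3 mm of the floor's height) inside the bed's border, its centre within 25 mm of the bed's centre and its long side within 0.6 rad of the hinge line (value of joint cure_door below 0.05 rad and horizontal distance between programmer and bed below 0.025 m and z of programmer in the frame of cure_box between 0.026 and 0.033 m and angle between programmer's own z axis and vertical below 0.06 rad and angle between the y axis of programmer and the y axis of cure_box, either way round below 0.6 rad and linear speed of programmer below 0.02 m/s); the robot touches nothing.
It fails at once if the door is let fall or slammed (faster than 3 rad/s) (velocity of joint cure_door above 3 rad/s or velocity of joint cure_door below -3 rad/s).
It fails at once if the programmer is dropped (moves faster than 0.7 m/s while not held) (linear speed of programmer above 0.7 m/s and contact force between the fingers and programmer below 0.05 N).
It fails at once if the tape roll, heat sink or jar is moved more than 30 mm (distance of any of tape_roll, heat_sink, green_jar from where it was at the start of the episode above 0.03 m).
It also fails if it takes over 72 s, if anything falls off the work surface, if the arm or the gripper's body presses on something with over 40 N, if the wrist force passes 120 N, or if a joint passes its speed limit or range.

## Robot

A 6-joint arm with a two-finger parallel gripper is mounted at the origin on a cart in front of the work surface, level with it; the furniture and walls round the work are solid. World frame = base frame: x ahead of the robot, y to its left, z up, the work surface at z = 0. Lengths are in m, angles in rad, forces in N, time in s.
With the tool pointing down it reaches from about 0.25 to 0.725 m from the base axis. Payload 4 kg.
Tool frame: the origin (TCP) lies on the front face of the gripper's body, between the roots of the fingers; the fingertips stand 73 mm ahead of it and the grasp point (between the pads) lies 54 mm ahead of it; z points along the fingers, y is the line along which they close (so a half turn about z gives the same grasp; the last joint's range is limited). The gripper opens to 85 mm and grips with 20 to 120 N. Pads are 22 mm wide; open, the fingers measure 114 mm over their backs; the gripper's body (76 mm by 85 mm) begins 54 mm behind the grasp point. The pads swing forward as they close: fully open they stand 13 mm farther back than shut.
Start: joints at [-1.333, 0.241, 0.005, 1.335, 0, 1.571], TCP at [0.118, -0.486, 0.304] pointing down, gripper open.
Joint ranges: [-2.72, 2.72], [-1.05, 1.87], [-1.09, 1.28], [-1.99, 2.15], [-1.42, 1.44], [-3.14, 3.14]. Speed limits (rad/s): [2.79, 2.79, 3.14, 3.14, 3.14, 3.14].

## Interface

Orientations are given as a unit quaternion [x, y, z, w].
In Python, from workcell import bot gives the robot as it stands. The module is installed in compiled form; this text tells all that it offers.
- The arm moves only by the tool step_arm, never from a script. Its argument "rows" is a list of rows, each a list of 2 entries, a list of its own where there are three numbers: the shift along the tool's x, y, z in mm, then the turn about the tool's z in degrees. A call has 1 to 12 rows; each row is the pose to reach, as a shift and turn from the pose commanded when the call began, along the tool's axes at that moment; what a row does not reach only later rows make up. A row lasts 1/8 s, in which the tool goes at most 62.5 mm and 10.7 degrees, less where a joint would pass 70% of its speed; a pose out of reach is approached as far as the arm can. A call with a gripper value outside its range is refused whole. "claw" is the gripper's target within -1 to 1 (shut at 1, half-way at 0, fully open at -1), set as the call begins (left out, the last holds). The fingers move at their own pace and stop on an object; the grip force is fixed at half the most. Time passes only in rows, so rows that repeat a pose let the fingers close. It gives the time, the measured TCP pose, the force, the opening and the grip force at its end, in the units of the state.
- bot.get_obs(): the state, without advancing time (a new reading comes with each control period).
- bot.camera(name): name is "side" or "top" or "wrist"; returns (picture, depth): 400x640x3 uint8, red, green, blue; 400x640 float32, m along the optical axis (not along the pixel's ray), 0 where there is no reading.
- bot.camera_params(name): a dict with "fx", "fy", "cx", "cy" (pixels), "D" ([k1, k2, p1, p2, k3] as OpenCV has them; the pictures are not rectified), "pose" (4x4, takes a point from camera to world coordinates). Camera axes: x right, y up, looking along -z (the intrinsics and any distortion apply to the point x, -y, -z); pixel columns grow to the right and rows downward; lengths in m; the calibration is good to about 2 mm. A picture is of the moment at which its call begins: read the wrist's pose just before it. camera_params takes no time and is no camera call; for the wrist camera it gives the pose at the moment of the call.
- bot.job_done(): hands the job in; it is judged then, once.
Trained networks look in the newest picture that a camera, given by its name, has taken for a name from the list of things; names that differ only in an ending like _2 or _b are one class to them, and where a whole thing is asked for, a point or a joint stands for the part that bears it (a point fixed in the world has none). Each returns a list of dicts, best first, with "score" (0 to 1); they miss things now and then, are a little off and sometimes report something else, mostly with a low value. They report only what shows in the picture. A call takes as long as a camera call. They do not tell look-alikes from the thing itself.
- bot.trace(target, camera): "pixels" (400x640 bool, what is visible of it) and "uv" ([column, row] in pixels, amid what is visible of it).
The state is a dict: "clock": time; "joint_pos": joint angles; "joint_vel": joint speeds; "tau": joint torques, N m; "eef_pos": TCP position; "tool_rot": TCP orientation; "ft_force": force on the tool from outside, world axes, zero at the start; "ft_torque": the same for the moment, N m; "grip_width": finger opening in m; "grasp_force": force on a finger pad.
Only numpy, scipy, OpenCV 4.12 (cv2) and the standard library are available. Lean on these libraries where they do the work, as an engineer would, in place of code of your own. Each camera call takes 0.05 s, during which the arm holds its last target. There are 200 camera calls.

## Working session

There is one attempt and no reset: what is moved stays moved. The work goes in short steps, Python scripts to look and compute and a tool call to move; the robot and the scene stay as the last step left them, time stands still between calls to the robot, and variables do not carry over. Pictures are saved under pics/ and viewed, at most 10 in all, crops included, and the job is handed in when it is done.

Besides the shell and the picture viewer there is one more tool, called as a command line: name --argument value ..., lists and objects as JSON in quotes. step_arm: Moves the arm, as the interface text tells. Its arguments: {"type":"object","properties":{"rows":{"type":"array"},"claw":{"type":"number"}},"required":["rows"]}

```bash
mkdir -p pics
cat > h.py <<'E'
import numpy as np,cv2
from workcell import bot
from scipy.spatial.transform import Rotation as R
def pts(cam,depth,P):
    v,u=np.nonzero(depth>0); d=depth[v,u]
    K=np.array([[P['fx'],0,P['cx']],[0,P['fy'],P['cy']],[0,0,1.]])
    n=cv2.undistortPoints(np.stack([u,v],1).astype(np.float64)[:,None],K,np.array(P['D'],float))[:,0]
    c=np.stack([n[:,0]*d,-n[:,1]*d,-d,np.ones_like(d)],1)
    w=np.full(depth.shape+(3,),np.nan); w[v,u]=(c@np.array(P['pose']).T)[:,:3]
    return w
def shot(cam,name=None):
    P=bot.camera_params(cam); im,d=bot.camera(cam)
    if name: cv2.imwrite('pics/'+name,im[:,:,::-1])
    return im,pts(cam,d,P)
E
python3 - <<'E'
from h import *
for c in ('top','side'):
    im,w=shot(c,c+'0.png')
    np.save(c+'.npy',w)
    for t in ('cure_box','cure_door','door_bar','programmer','tape_roll','heat_sink','green_jar'):
        for r in bot.trace(t,c)[:3]:
            p=w[r['pixels']]; p=p[~np.isnan(p[:,0])]
            if len(p)==0: continue
            print(c,t,round(r['score'],2),np.round(r['uv']),len(p),np.round(np.median(p,0),3),np.round(np.percentile(p,3,0),3),np.round(np.percentile(p,97,0),3))
print(bot.get_obs())
E
```

```text
top cure_box 0.56 [238. 219.] 7223 [0.542 0.188 0.124] [0.458 0.104 0.029] [0.634 0.278 0.197]
top cure_door 0.74 [251. 220.] 5020 [0.543 0.166 0.12 ] [0.46  0.103 0.057] [0.629 0.238 0.198]
top programmer 0.95 [428. 263.] 561 [ 0.436 -0.237  0.019] [ 0.403 -0.261  0.013] [ 0.47  -0.213  0.025]
top programmer 0.57 [385. 260.] 281 [ 0.44  -0.142  0.014] [ 0.419 -0.164  0.003] [ 0.461 -0.12   0.018]
top programmer 0.17 [250. 220.] 5033 [0.542 0.166 0.121] [0.46  0.104 0.058] [0.628 0.24  0.198]
top tape_roll 0.82 [414. 196.] 451 [ 0.592 -0.214  0.018] [ 0.561 -0.242  0.003] [ 0.62  -0.182  0.023]
top heat_sink 0.82 [381. 151.] 286 [ 0.717 -0.145  0.016] [ 0.697 -0.166 -0.   ] [ 0.739 -0.124  0.022]
top green_jar 0.95 [429. 143.] 724 [ 0.709 -0.261  0.082] [ 0.688 -0.291  0.012] [ 0.741 -0.238  0.088]
side cure_box 0.69 [295. 260.] 5641 [0.517 0.252 0.073] [0.448 0.109 0.011] [0.635 0.289 0.193]
side cure_box 0.35 [415. 214.] 220 [ 0.43  -0.225  0.018] [ 0.4   -0.255  0.004] [ 0.461 -0.208  0.023]
side cure_door 0.89 [305. 234.] 474 [0.495 0.217 0.16 ] [0.449 0.052 0.002] [0.599 0.246 0
[... 414 characters left out ...]
5]
{'clock': 0.8, 'joint_pos': array([-1.33296930e+00,  2.40571548e-01,  5.01631754e-03,  1.33516491e+00,
        3.49977526e-05,  1.57080393e+00]), 'joint_vel': array([-0.00065649, -0.00153117,  0.00140491, -0.00110307,  0.00011093,
       -0.00117782]), 'tau': array([ 3.18732182e-04, -3.72155643e+01,  2.52676874e+01,  7.84896911e-04,
        2.13484986e-04,  1.07509127e-06]), 'eef_pos': array([ 0.1178074 , -0.48594013,  0.30392693]), 'tool_rot': array([9.92938566e-01, 1.18629686e-01, 2.18947541e-05, 3.57497339e-05]), 'ft_force': array([ 0.09892102, -0.17810281, -1.12920184]), 'ft_torque': array([ 0.05519037,  0.00933335, -0.0057545 ]), 'grasp_force': 0.0, 'grip_width': 0.08528278332164775}
```

View pics/top0.png

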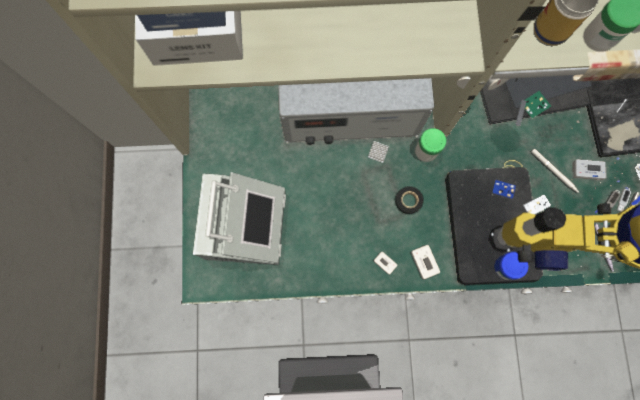

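View pics/side0.png

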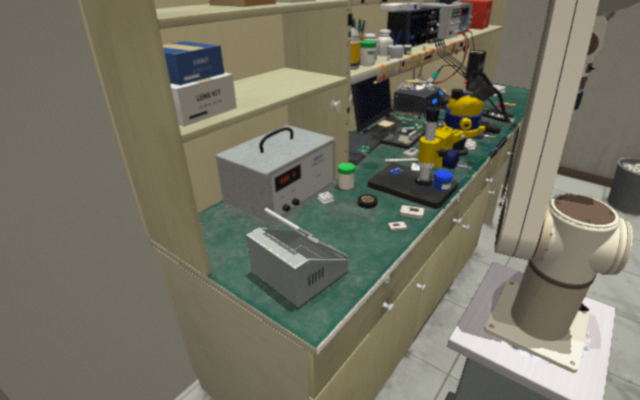

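The top view shows the box at the left (238,219), with its hinge edge on the right (~280,220) and the bar at the left (~222,215). So box +x is about world +y. The larger programmer is at (425,262), and the small look-alike is at (385,261). Next I fit the box pose.

Run:
```python
from h import *
from scipy.optimize import least_squares
im,w=shot('top')
tr=bot.trace('cure_door','top')[0]['pixels']; tb=bot.trace('cure_box','top')[0]['pixels']
p=w[cv2.erode(tr.astype(np.uint8),np.ones((3,3)))>0]; p=p[~np.isnan(p[:,0])]
# ransac plane
rng=np.random.default_rng(0);best=0
for _ in range(500):
    a,b,c=p[rng.choice(len(p),3,False)]; n=np.cross(b-a,c-a); n/=np.linalg.norm(n)+1e-9
    if abs(n[2])<.5 or abs(n[2])>.97: continue
    m=abs((p-a)@n)<.003
    if m.sum()>best: best=m.sum();M=m
q=p[M];c=q.mean(0);n=np.linalg.svd(q-c,full_matrices=False)[2][2];n*=np.sign(n[2])
print(len(p),best,c,n,'tilt deg',np.degrees(np.arccos(n[2])),'slope-up yaw',np.degrees(np.arctan2(-n[1],-n[0])))
# panel outline rect (in plane), via minAreaRect of inlier pts
u=np.cross(n,[0,0,1.]);u/=np.linalg.norm(u);v=np.cross(n,u)
all_=p[abs((p-c)@n)<.004]-c
r=cv2.minAreaRect(np.stack([all_@u,all_@v],1).astype(np.float32)); print(r)
box=cv2.boxPoints(r); print(np.round(c+box[:,:1]*u+box[:,1:]*v,3))
# programmer
for r in bot.trace('programmer','top')[:2]:
    k=w[r['pixels']];k=k[(k[:,2]>.01)]
    rr=cv2.minAreaRect(k[:,:2].astype(np.float32)); print(rr)
# bar: points more than 8mm above plane? height profile
h=(w-c)@n; near=(np.linalg.norm(w-c,axis=2)<.2)
k=w[near&(w[:,:,2]>.165)]; 
rr=cv2.minAreaRect(k[:,:2].astype(np.float32)); print('high pts',len(k),rr,np.percentile(k[:,2],[5,50,95]))
```

```text
4544 3830 [0.5418115  0.15829633 0.11291548] [-0.08715136 -0.696644    0.71210377] tilt deg 44.59365712043284 slope-up yaw 82.86924518024375
((-0.0012618601322174072, -0.018494337797164917), (0.176936075091362, 0.20240965485572815), 0.38479164242744446)
[[0.624 0.089 0.055]
 [0.641 0.232 0.197]
 [0.465 0.253 0.197]
 [0.449 0.11  0.054]]
((0.4403454065322876, -0.14229245483875275), (0.04841253533959389, 0.03092319518327713), 41.98845672607422)
((0.43752729892730713, -0.23799070715904236), (0.07385198026895523, 0.04547132924199104), 17.884119033813477)
high pts 411 ((0.5522096157073975, 0.22305166721343994), (0.039232052862644196, 0.1617826223373413), 82.7061996459961) [0.16731124 0.19740595 0.20202763]
```

step_arm --rows '[[[36, -36, -20], -10], [[71, -71, -40], -20], [[107, -107, -60], -30], [[143, -142, -76], -40], [[178, -178, -76], -50], [[214, -213, -76], -60], [[249, -249, -76], -70], [[285, -284, -76], -80]]' --claw -0.3

```text
clock: 2.0
eef_pos: [0.3284, -0.1413, 0.3802]
tool_rot: [0.682, 0.731, 0.0, 0.001]
ft_force: [0.4, 0.8, 1.0]
grip_width: 0.0552
grasp_force: 0.0
```

step_arm --rows '[[[41, 29, 0], -10], [[82, 58, 0], -20], [[123, 87, 0], -30], [[164, 116, 0], -40], [[206, 145, 0], -50], [[247, 174, 0], -60], [[288, 203, 0], -70], [[329, 232, 0], -79.3], [[329, 232, 0], -79.3], [[329, 232, 0], -79.3]]'

```text
clock: 3.25
eef_pos: [0.5383, 0.2001, 0.3795]
tool_rot: [0.062, 0.998, -0.0, -0.001]
ft_force: [-0.5, 0.0, -0.2]
grip_width: 0.0555
grasp_force: 0.0
```

Run:
```python
from h import *
o=bot.get_obs(); print(o['clock'],o['eef_pos'],o['joint_pos'],o['tool_rot'],R.from_quat(o['tool_rot']).as_matrix()[:,1],o['grip_width'])
im,w=shot('wrist','w1.png'); np.save('w1.npy',w)
for t in ('door_bar','cure_door','cure_box'):
    for r in bot.trace(t,'wrist')[:2]:
        p=w[r['pixels']];p=p[~np.isnan(p[:,0])]
        print(t,r['score'],r['uv'],len(p),np.median(p,0),p.min(0),p.max(0))
```

```text
3.25 [0.53834621 0.20010412 0.37945587] [ 3.55992704e-01  3.81182860e-01  3.94373722e-01  1.58532393e+00
 -2.90934675e-04  4.79941714e-01] [ 6.19347290e-02  9.98079967e-01 -4.04239113e-04 -5.51789452e-04] [ 1.23631179e-01  9.92327852e-01 -8.75275781e-04] 0.055537170052723996
door_bar 0.94 [302.4, 178.4] 13005 [0.53401556 0.17872509 0.13024977] [ 0.44670054  0.07918738 -0.00276199] [0.73115243 0.25935789 0.20034683]
door_bar 0.58 [321.4, 177.5] 19286 [0.53558652 0.20289956 0.12640796] [ 0.44268065  0.07838113 -0.00367577] [0.71604068 0.30885496 0.31137924]
cure_door 0.69 [303.9, 183.4] 13172 [0.5343299  0.17944142 0.12955699] [ 0.44522605  0.0748633  -0.00328278] [0.72326236 0.25973947 0.20034683]
cure_box 0.86 [322.4, 176.6] 19281 [0.53561035 0.20321748 0.12644603] [ 0.44675065  0.09281276 -0.00367577] [0.72087813 0.31143189 0.20034683]
```

View pics/w1.png

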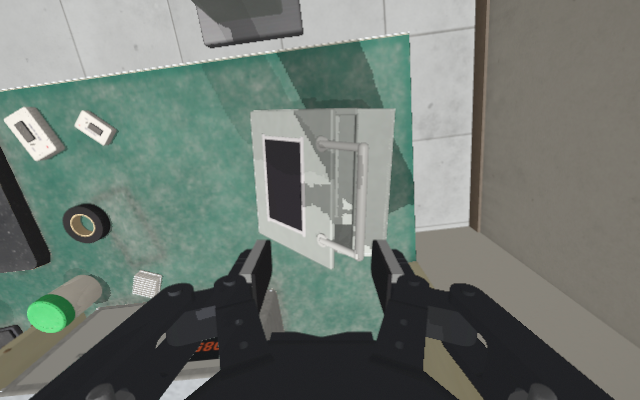

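The wrist view shows the bar running from (365,148) to (359,255), the door panel at columns 252–335, and the bar's arms starting at about (322,143) and (322,240).

Run:
```python
from h import *
w=np.load('w1.npy')
for v in range(150,252,12):
    u0=int(365-6*(v-148)/107)
    seg=w[v,u0-12:u0+13]; k=seg[seg[:,2]>.17]
    print(v,u0,len(k),np.round(k.mean(0),4) if len(k) else '',np.round(np.nanmax(seg[:,2]),4))
e=np.array([.1236,.9923]);y=np.array([-e[1],e[0]])
# profile of door along e at line x-mid, outside window
for v in (125,235):
    for u in range(246,345,6): 
        q=w[v,u]; print(v,u,np.round(q,3),np.round([q[:2]@e,q[:2]@y],3))
```

```text
150 364 17 [0.4988 0.2405 0.1948] 0.1988
162 364 11 [0.5096 0.2421 0.1974] 0.1991
174 363 11 [0.5207 0.2403 0.197 ] 0.1988
186 362 10 [0.5318 0.2388 0.1977] 0.1994
198 362 11 [0.5435 0.2374 0.1974] 0.1993
210 361 10 [0.5554 0.236  0.1975] 0.1992
222 360 10 [0.5678 0.235  0.1971] 0.1992
234 360 10 [0.5802 0.2329 0.1973] 0.199
246 359 10 [0.5933 0.2319 0.1971] 0.1989
125 246 [ 0.463  0.09  -0.001] [ 0.146 -0.449]
125 252 [0.465 0.113 0.056] [ 0.17  -0.447]
125 258 [0.466 0.124 0.066] [ 0.18  -0.447]
125 264 [0.467 0.134 0.077] [ 0.191 -0.447]
125 270 [0.468 0.143 0.087] [ 0.2   -0.446]
125 276 [0.468 0.152 0.096] [ 0.209 -0.446]
125 282 [0.469 0.161 0.104] [ 0.218 -0.446]
125 288 [0.47  0.169 0.111] [ 0.226 -0.446]
125 294 [0.471 0.177 0.119] [ 0.234 -0.445]
125 300 [0.472 0.184 0.129] [ 0.241 -0.445]
125 306 [0.472 0.191 0.135] [ 0.248 -0.445]
125 312 [0.473 0.198 0.141] [ 0.255 -0.445]
125 318 [0.474 0.205 0.147] [ 0.262 -0.445]
125 324 [0.474 0.211 0.155] [ 0.268 -0.444]
125 330 [0.475 0.217 0.161] [ 0.274 -0.444]
125 336 [0.48  0.229 0.028] [ 0.287 -0.448]
125 342 [0.481 0.238 0.028] [ 0.295 -0.448]
235 246 [ 0.648  0.052 -0.002] [ 0.132 -0.637]
235 252 [ 0.649  0.063 -0.001] [ 0.142 -0.636]
235 258 [ 0.65   0.073 -0.001] [ 0.153 -0.636]
235 264 [ 0.652  0.084 -0.001] [ 0.164 -0.636]
235 270 [0.622 0.114 0.075] [ 0.19  -0.603]
235 276 [0.618 0.125 0.086] [ 0.201 -0.598]
235 282 [0.615 0.136 0.096] [ 0.211 -0.593]
235 288 [0.612 0.146 0.105] [ 0.22  -0.589]
235 294 [0.609 0.155 0.114] [ 0.229 -0.585]
235 300 [0.606 0.164 0.123] [ 0.238 -0.581]
235 306 [0.604 0.173 0.131] [ 0.246 -0.578]
235 312 [0.601 0.181 0.139] [ 0.254 -0.574]
235 318 [0.596 0.189 0.152] [ 0.261 -0.568]
235 324 [0.595 0.196 0.157] [ 0.268 -0.566]
235 330 [0.594 0.203 0.16 ] [ 0.275 -0.565]
235 336 [0.633 0.21  0.075] [ 0.287 -0.602]
235 342 [0.635 0.219 0.074] [ 0.296 -0.603]
```

step_arm --rows '[[[-3, 15, 20], 0], [[-7, 37.5, 50], 0], [[-7, 37.5, 80], 0], [[-7, 37.5, 105], 0], [[-7, 37.5, 122], 0], [[-7, 37.5, 131], 0], [[-7, 37.5, 131], 0]]' --claw 0

```text
clock: 4.32
eef_pos: [0.55, 0.236, 0.249]
tool_rot: [0.062, 0.998, -0.0, -0.0]
ft_force: [0.5, -0.2, 0.7]
grip_width: 0.0429
grasp_force: 0.0
```

step_arm --rows '[[[0, 0, 0], 0], [[0, 0, 0], 0], [[0, 0, 0], 0], [[0, 0, 0], 0], [[0, 0, 0], 0], [[0, 0, 0], 0]]' --claw 1

```text
clock: 5.08
eef_pos: [0.5507, 0.2372, 0.2497]
tool_rot: [0.062, 0.998, 0.001, 0.001]
ft_force: [0.8, 2.8, 4.8]
grip_width: 0.0076
grasp_force: 58.9
```

Run:
```python
import numpy as np
f=lambda p:np.array([200.7*np.cos(np.radians(p)),-200.7*np.sin(np.radians(p))])
P=np.r_[47.8,50,54,np.arange(59,180,5.2),180.5]
print(len(P))
for s in range(0,len(P)-1,9):
    print([[[0,*np.round(f(p)-f(P[s]),1)],0] for p in P[s+1:s+10]])
```

```text
28
[[[0, np.float64(-5.8), np.float64(-5.1)], 0], [[0, np.float64(-16.8), np.float64(-13.7)], 0], [[0, np.float64(-31.4), np.float64(-23.4)], 0], [[0, np.float64(-47.5), np.float64(-32.0)], 0], [[0, np.float64(-64.2), np.float64(-39.2)], 0], [[0, np.float64(-81.5), np.float64(-44.8)], 0], [[0, np.float64(-99.3), np.float64(-48.8)], 0], [[0, np.float64(-117.3), np.float64(-51.3)], 0], [[0, np.float64(-135.5), np.float64(-52.0)], 0]]
[[[0, np.float64(-18.2), np.float64(0.9)], 0], [[0, np.float64(-36.2), np.float64(3.4)], 0], [[0, np.float64(-53.9), np.float64(7.6)], 0], [[0, np.float64(-71.2), np.float64(13.3)], 0], [[0, np.float64(-87.9), np.float64(20.6)], 0], [[0, np.float64(-103.9), np.float64(29.4)], 0], [[0, np.float64(-119.0), np.float64(39.6)], 0], [[0, np.float64(-133.1), np.float64(51.1)], 0], [[0, np.float64(-146.1), np.float64(63.8)], 0]]
[[[0, np.float64(-11.8), np.float64(13.9)], 0], [[0, np.float64(-22.3), np.float64(28.7)], 0], [[0, np.float64(-31.4), np.float64(44.5)], 0], [[0, np.float64(-39.0), np.float64(61.0)], 0], [[0, np.float64(-45.1), np.float64(78.2)], 0], [[0, np.float64(-49.7), np.float64(95.8)], 0], [[0, np.float64(-52.6), np.float64(113.8)], 0], [[0, np.float64(-53.9), np.float64(132.0)], 0], [[0, np.float64(-53.9), np.float64(138.6)], 0]]
```

step_arm --rows '[[[0, -5.8, -5.1], 0], [[0, -16.8, -13.7], 0], [[0, -31.4, -23.4], 0], [[0, -47.5, -32], 0], [[0, -64.2, -39.2], 0], [[0, -81.5, -44.8], 0], [[0, -99.3, -48.8], 0], [[0, -117.3, -51.3], 0], [[0, -135.5, -52], 0]]'

```text
clock: 6.2
eef_pos: [0.5344, 0.1028, 0.3032]
tool_rot: [0.061, 0.998, 0.002, 0.002]
ft_force: [1.4, 3.5, 6.5]
grip_width: 0.0075
grasp_force: 60.7
```

Forces are low, so I continue.

step_arm --rows '[[[0, -18.2, 0.9], 0], [[0, -36.2, 3.4], 0], [[0, -53.9, 7.6], 0], [[0, -71.2, 13.3], 0], [[0, -87.9, 20.6], 0], [[0, -103.9, 29.4], 0], [[0, -119, 39.6], 0], [[0, -133.1, 51.1], 0], [[0, -146.1, 63.8], 0]]'

```text
clock: 7.32
eef_pos: [0.5166, -0.0438, 0.2367]
tool_rot: [0.062, 0.998, 0.0, 0.002]
ft_force: [6.6, 1.0, 1.5]
grip_width: 0.0077
grasp_force: 61.1
```

step_arm --rows '[[[0, -11.8, 13.9], 0], [[0, -22.3, 28.7], 0], [[0, -31.4, 44.5], 0], [[0, -39, 61], 0], [[0, -45.1, 78.2], 0], [[0, -49.7, 95.8], 0], [[0, -52.6, 113.8], 0], [[0, -53.9, 132], 0], [[0, -53.9, 137], 0], [[0, -53.9, 137], 0], [[0, -53.9, 137], 0]]'

```text
clock: 8.7
eef_pos: [0.5097, -0.0956, 0.1009]
tool_rot: [0.061, 0.998, 0.002, 0.001]
ft_force: [2.9, 3.9, 9.0]
grip_width: 0.0073
grasp_force: 60.3
```

step_arm --rows '[[[0, 0, 0], 0], [[0, 0, 0], 0], [[0, 0, -3], 0], [[0, 0, -30], 0], [[0, 0, -70], 0], [[0, 0, -120], 0]]' --claw 0.35

```text
clock: 9.45
eef_pos: [0.5075, -0.0964, 0.22]
tool_rot: [0.062, 0.998, 0.0, -0.002]
ft_force: [0.4, 0.7, 0.0]
grip_width: 0.0276
grasp_force: 0.0
```

step_arm --rows '[[[0, -40, -30], -8], [[20, -80, -60], -16], [[40, -120, -60], -24], [[54, -150, -60], -25], [[54, -150, -60], -25], [[54, -150, -60], -25]]' --claw -0.7

```text
clock: 10.2
eef_pos: [0.4366, -0.2383, 0.2798]
tool_rot: [-0.156, 0.988, 0.0, -0.0]
ft_force: [-0.0, -0.2, 0.2]
grip_width: 0.0725
grasp_force: 0.0
```

Run:
```python
from h import *
o=bot.get_obs(); M=R.from_quat(o['tool_rot']).as_matrix(); print(o['clock'],o['eef_pos'],M[:,:2].T,o['grip_width'])
im,w=shot('wrist','w2.png')
for r in bot.trace('programmer','wrist')[:3]:
    k=w[r['pixels']];k=k[~np.isnan(k[:,0])]; print(r['score'],r['uv'],len(k),np.median(k,0))
    b=k[(k[:,2]>.013)&(k[:,2]<.021)]; a=k[k[:,2]>.013]
    for q in (a,b):
        if len(q)>50: print(len(q),cv2.minAreaRect(q[:,:2].astype(np.float32)),np.percentile(q[:,2],[5,50,95]))
im,w=shot('top')
for r in bot.trace('cure_door','top')[:2]:
    p=w[r['pixels']];p=p[~np.isnan(p[:,0])]; p=p[p[:,2]>.03]
    print('door',r['score'],r['uv'],p.min(0),p.max(0),np.median(p,0))
```

```text
10.2 [ 0.43664515 -0.23829673  0.27982585] [[-9.51594889e-01 -3.07354936e-01  3.33348554e-04]
 [-3.07354531e-01  9.51594633e-01  9.20699257e-04]] 0.07254442599840145
0.96 [325.2, 177.2] 2041 [ 0.43281271 -0.23740949  0.0172465 ]
2006 ((0.43479087948799133, -0.23712599277496338), (0.07158876210451126, 0.043313998728990555), 19.005775451660156) [0.01589387 0.01726716 0.02065894]
1937 ((0.43479087948799133, -0.23712599277496338), (0.07158876210451126, 0.043313998728990555), 19.005775451660156) [0.01587153 0.01722276 0.02020365]
0.71 [392.1, 201.6] 905 [ 0.43579978 -0.14337993  0.01145169]
110 ((0.4360961318016052, -0.14399787783622742), (0.04160303249955177, 0.02488911710679531), 44.39865493774414) [0.01305118 0.01380521 0.01502175]
110 ((0.4360961318016052, -0.14399787783622742), (0.04160303249955177, 0.02488911710679531), 44.39865493774414) [0.01305118 0.01380521 0.01502175]
door 0.79 [317.4, 229.3] [ 0.43244305 -0.10587616  0.03860131] [0.6239207  0.10741159 0.05793784] [0.52560093 0.0168992  0.04856438]
```

View pics/w2.png

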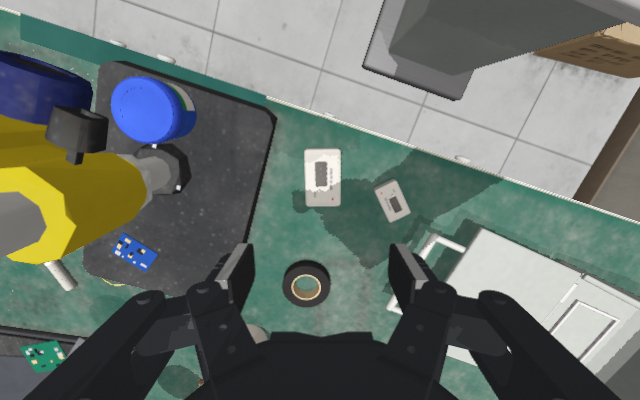

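The programmer is at (323,177) under the gripper, and its measured 71.6 × 43.3 mm matches the given size. The look-alike is at (392,201) and the door lies open at the lower right. I'm descending to grip the programmer.

step_arm --rows '[[[1, 1.5, 50], -1.1], [[1, 1.5, 100], -1.1], [[1, 1.5, 150], -1.1], [[1, 1.5, 180], -1.1], [[1, 1.5, 195], -1.1], [[1, 1.5, 202], -1.1], [[1, 1.5, 202], -1.1]]'

```text
clock: 11.28
eef_pos: [0.436, -0.2376, 0.0786]
tool_rot: [-0.165, 0.986, -0.0, 0.0]
ft_force: [1.3, -0.4, 0.2]
grip_width: 0.0727
grasp_force: 0.0
```

step_arm --rows '[[[0, 0, 0], 0], [[0, 0, 0], 0], [[0, 0, 0], 0], [[0, 0, 0], 0], [[0, 0, 0], 0], [[0, 0, 0], 0]]' --claw 1

```text
clock: 12.02
eef_pos: [0.4363, -0.238, 0.0796]
tool_rot: [-0.165, 0.986, -0.001, 0.001]
ft_force: [-0.6, 0.8, 5.7]
grip_width: 0.0424
grasp_force: 61.4
```

step_arm --rows '[[[0, 0, -8], 0], [[0, 0, -25], 0], [[0, 0, -60], 0], [[0, 0, -100], 0], [[0, 0, -120], 0], [[0, 0, -120], 0]]'

```text
clock: 12.78
eef_pos: [0.4363, -0.238, 0.2002]
tool_rot: [-0.165, 0.986, -0.001, 0.002]
ft_force: [0.5, -0.5, -0.6]
grip_width: 0.0421
grasp_force: 61.0
```

step_arm --rows '[[[-13, 19, -20], 0], [[-39, 58, -50], 3], [[-65, 97, -60], 6], [[-91, 137, -60], 10], [[-117, 176, -60], 14], [[-143, 215, -60], 18], [[-169, 254, -60], 22], [[-195, 293, -60], 26.2], [[-215, 325, -60], 26.2], [[-228, 344, -60], 26.2], [[-233, 351, -60], 26.2], [[-233, 351, -60], 26.2]]'

```text
clock: 14.28
eef_pos: [0.5411, 0.1699, 0.2576]
tool_rot: [0.063, 0.998, -0.0, -0.001]
ft_force: [-0.0, 0.5, -1.0]
grip_width: 0.0422
grasp_force: 61.0
```

Run:
```python
from h import *
o=bot.get_obs(); M=R.from_quat(o['tool_rot']).as_matrix(); print(o['clock'],o['eef_pos'],M[:,:2].T,o['grip_width'],o['grasp_force'])
im,w=shot('wrist','w3.png'); np.save('w3.npy',w)
P=bot.camera_params('wrist'); print(np.round(P['pose'],3))
im,w=shot('top','t3.png'); np.save('t3.npy',w)
```

```text
14.275 [0.54106973 0.16985749 0.25756815] [[-9.92145725e-01  1.25083803e-01  9.49827100e-04]
 [ 1.25082921e-01  9.92145849e-01 -9.36889278e-04]] 0.042215517483567236 61.014604568481445
[[ 0.126 -0.95  -0.285  0.469]
 [ 0.992  0.12   0.038  0.179]
 [-0.002 -0.288  0.958  0.327]
 [ 0.     0.     0.     1.   ]]
```

View pics/w3.png

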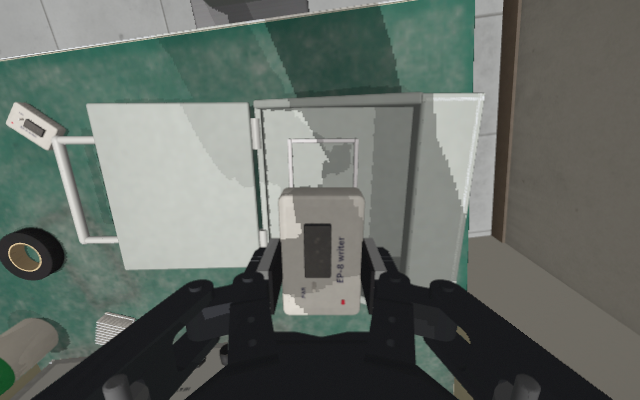

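The programmer is held level. The bed's border shows its near corners at about (289,139) and (358,139). The box sits to the right of the hinge (u~258), and the door is fully down.

Run:
```python
from h import *
w=np.load('w3.npy'); e=np.array([.1236,.9923]);y=np.array([-e[1],e[0]])
P=bot.camera_params('wrist');K=np.array([[P['fx'],0,P['cx']],[0,P['fy'],P['cy']],[0,0,1.]]);T=np.array(P['pose'])
def ray(u,v,z):
    n=cv2.undistortPoints(np.array([[[u,v]]],float),K,np.array(P['D'],float))[0,0]
    d=T[:3,:3]@[n[0],-n[1],-1]; s=(z-T[2,3])/d[2]; q=T[:3,3]+s*d; return np.round([q[:2]@e,q[:2]@y,z],4)
for u,v in((289,138),(358,138),(291,180),(358,180)): print('border',ray(u,v,.035))
for v in (120,170):
  print([ (u,*np.round([w[v,u][:2]@e,w[v,u][2]],3)) for u in (240,252,258,264,270,280,290,300,320,357,370,400,415,425,450)])
for u in (320,400,450): print([(v,*np.round([w[v,u][:2]@y,w[v,u][2]],3)) for v in range(88,150,4)])
# door plane tilt
q=w[110:260:3,130:240:3].reshape(-1,3);q=q[(q[:,2]>.03)&(q[:,2]<.07)];c=q.mean(0);n=np.linalg.svd(q-c,full_matrices=False)[2][2];print(n*np.sign(n[2]),c)
q=w[190:310,285:360].reshape(-1,3);q=q[q[:,2]>.15];print('prog top',np.percentile(q[:,2],[5,50,95]),cv2.minAreaRect(q[:,:2].astype(np.float32)))
```

```text
border [ 0.2015 -0.4639  0.035 ]
border [ 0.2729 -0.4641  0.035 ]
border [ 0.202  -0.5083  0.035 ]
border [ 0.2744 -0.5085  0.035 ]
[(240, np.float64(0.156), np.float64(0.045)), (252, np.float64(0.167), np.float64(0.044)), (258, np.float64(0.173), np.float64(0.041)), (264, np.float64(0.176), np.float64(0.028)), (270, np.float64(0.182), np.float64(0.029)), (280, np.float64(0.193), np.float64(0.028)), (290, np.float64(0.203), np.float64(0.029)), (300, np.float64(0.213), np.float64(0.029)), (320, np.float64(0.234), np.float64(0.03)), (357, np.float64(0.272), np.float64(0.03)), (370, np.float64(0.286), np.float64(0.029)), (400, np.float64(0.317), np.float64(0.03)), (415, np.float64(0.304), np.float64(0.116)), (425, np.float64(0.308), np.float64(0.127)), (450, np.float64(0.325), np.float64(0.127))]
[(240, np.float64(0.152), np.float64(0.045)), (252, np.float64(0.164), np.float64(0.043)), (258, np.float64(0.159), np.float64(-0.002)), (264, np.float64(0.175), np.float64(0.039)), (270, np.float64(0.18), np.float64(0.029)), (280, np.float64(0.191), np.float64(0.029)), (290, np.float64(0.202),
[... 2093 characters left out ...]
, np.float64(0.127)), (112, np.float64(-0.44), np.float64(0.127)), (116, np.float64(-0.442), np.float64(0.126)), (120, np.float64(-0.445), np.float64(0.127)), (124, np.float64(-0.448), np.float64(0.127)), (128, np.float64(-0.45), np.float64(0.128)), (132, np.float64(-0.453), np.float64(0.127)), (136, np.float64(-0.456), np.float64(0.127)), (140, np.float64(-0.459), np.float64(0.126)), (144, np.float64(-0.461), np.float64(0.126)), (148, np.float64(-0.464), np.float64(0.126))]
[0.00501053 0.0406171  0.99916222] [0.5187021  0.02840292 0.04683719]
prog top [0.19392964 0.19534158 0.19881043] ((0.5387035012245178, 0.1706329584121704), (0.042122162878513336, 0.06864500790834427), 83.20877838134766)
```

step_arm --rows '[[[-4.5, 1, 20], 0], [[-4.5, 1, 60], 0], [[-4.5, 1, 100], 0], [[-4.5, 1, 125], 0], [[-4.5, 1, 138], 0], [[-4.5, 1, 143], 0], [[-4.5, 1, 146], 0], [[-4.5, 1, 147], 0], [[-4.5, 1, 147], 0]]'

```text
clock: 15.5
eef_pos: [0.5462, 0.1709, 0.1118]
tool_rot: [0.063, 0.998, 0.0, 0.001]
ft_force: [-0.7, 0.4, -0.6]
grip_width: 0.042
grasp_force: 61.0
```

step_arm --rows '[[[0, 0, 1], 0], [[0, 0, 2], 0], [[0, 0, 2], 0]]'

```text
clock: 15.88
eef_pos: [0.546, 0.1709, 0.1097]
tool_rot: [0.063, 0.998, 0.0, 0.0]
ft_force: [-1.4, -0.0, 3.1]
grip_width: 0.0421
grasp_force: 61.5
```

Light contact at 3 N. I release, rise and check.

step_arm --rows '[[[0, 0, 0], 0], [[0, 0, 0], 0], [[0, 0, 0], 0], [[0, 0, -3], 0], [[0, 0, -15], 0], [[0, 0, -50], 0], [[0, 0, -100], 0], [[0, 0, -140], 0], [[0, 0, -140], 0]]' --claw -0.3

```text
clock: 17.0
eef_pos: [0.5479, 0.1714, 0.2545]
tool_rot: [0.063, 0.998, 0.002, 0.005]
ft_force: [-0.4, 0.3, -0.8]
grip_width: 0.0555
grasp_force: 0.0
```

Run:
```python
from h import *
e=np.array([.1236,.9923]);y=np.array([-e[1],e[0]])
o=bot.get_obs(); M=R.from_quat(o['tool_rot']).as_matrix(); print(o['clock'],o['eef_pos'],M[:,:2].T,o['grip_width'])
im,w=shot('wrist','w4.png')
r=bot.trace('programmer','wrist')
for r in r[:2]:
    k=w[r['pixels']];k=k[(k[:,2]>.041)&(k[:,2]<.052)]; 
    if len(k)<50: continue
    rr=cv2.minAreaRect(k[:,:2].astype(np.float32)); c=np.array(rr[0]); n=np.linalg.svd(k-k.mean(0),full_matrices=False)[2][2]
    print(r['score'],r['uv'],len(k),rr,'E,Y',c@e,c@y,'z',np.percentile(k[:,2],[5,50,95]),n)
```

```text
17.0 [0.54794675 0.17142164 0.25451519] [[-0.99212126  0.12495089 -0.00909274]
 [ 0.12491759  0.99215846  0.00414482]] 0.05549115064747162
0.83 [323.3, 183.2] 2816 ((0.5451602339744568, 0.17150238156318665), (0.043895408511161804, 0.07153008878231049), 83.06221771240234) E,Y 0.23756361814439297 -0.5197648058116435 z [0.04595494 0.0473626  0.05079794] [0.0025467  0.00825668 0.99996267]
```

View pics/w4.png

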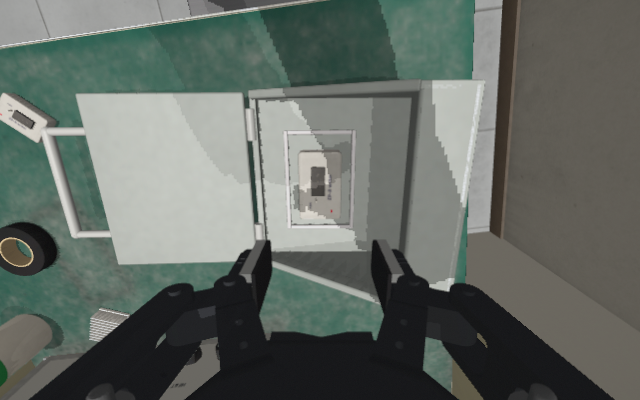

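The view shows the programmer centred inside the border at (320,186), flat and aligned. I go back to the bar (~(62,180)) and close the door along the same arc.

step_arm --rows '[[[2, -45, 0], 0], [[4, -100, 0], 0], [[4, -155, 0], 0], [[4, -210, 0], 0], [[4, -255, 0], 0], [[4, -270, 30], 0], [[4, -270, 70], 0], [[4, -270, 110], 0], [[4, -270, 140], 0], [[4, -270, 152], 0], [[4, -270, 155], 0], [[4, -270, 155], 0]]' --claw 0.3

```text
clock: 18.6
eef_pos: [0.5087, -0.0967, 0.0948]
tool_rot: [0.063, 0.998, -0.0, 0.001]
ft_force: [0.3, -0.1, -0.1]
grip_width: 0.03
grasp_force: 0.0
```

step_arm --rows '[[[0, 0, 0], 0], [[0, 0, 0], 0], [[0, 0, 0], 0], [[0, 0, 0], 0], [[0, 0, 0], 0]]' --claw 1

```text
clock: 19.23
eef_pos: [0.5091, -0.0955, 0.0954]
tool_rot: [0.062, 0.998, 0.001, 0.001]
ft_force: [0.6, 4.6, 3.0]
grip_width: 0.0078
grasp_force: 58.5
```

Run:
```python
import numpy as np
f=lambda p:np.array([200.7*np.cos(np.radians(p)),-200.7*np.sin(np.radians(p))])
P=np.r_[180.5,178,174,np.arange(169,40,-5.2),37.2,35.5,34.4]
print(len(P),P[-6:])
for s in range(0,len(P)-1,10):
    print([[[0,*map(float,np.round(f(p)-f(P[s]),1))],0] for p in P[s+1:s+11]])
```

```text
31 [54.6 49.4 44.2 37.2 35.5 34.4]
[[[0, 0.1, -8.8], 0], [[0, 1.1, -22.7], 0], [[0, 3.7, -40.0], 0], [[0, 8.0, -57.7], 0], [[0, 13.8, -75.0], 0], [[0, 21.2, -91.6], 0], [[0, 30.1, -107.5], 0], [[0, 40.4, -122.5], 0], [[0, 52.0, -136.6], 0], [[0, 64.8, -149.5], 0]]
[[[0, 13.9, -11.7], 0], [[0, 28.9, -22.1], 0], [[0, 44.7, -31.1], 0], [[0, 61.3, -38.6], 0], [[0, 78.5, -44.6], 0], [[0, 96.2, -49.0], 0], [[0, 114.2, -51.8], 0], [[0, 132.3, -52.9], 0], [[0, 150.5, -52.4], 0], [[0, 168.6, -50.3], 0]]
[[[0, 17.8, 3.8], 0], [[0, 35.2, 9.2], 0], [[0, 52.0, 16.1], 0], [[0, 68.2, 24.5], 0], [[0, 83.5, 34.4], 0], [[0, 97.8, 45.6], 0], [[0, 111.1, 58.1], 0], [[0, 127.1, 76.7], 0], [[0, 130.6, 81.5], 0], [[0, 132.8, 84.6], 0]]
```

step_arm --rows '[[[0, 0.1, -8.8], 0], [[0, 1.1, -22.7], 0], [[0, 3.7, -40], 0], [[0, 8, -57.7], 0], [[0, 13.8, -75], 0], [[0, 21.2, -91.6], 0], [[0, 30.1, -107.5], 0], [[0, 40.4, -122.5], 0], [[0, 52, -136.6], 0], [[0, 64.8, -149.5], 0]]'

```text
clock: 20.48
eef_pos: [0.5165, -0.034, 0.2454]
tool_rot: [0.063, 0.998, -0.003, 0.001]
ft_force: [0.8, -7.1, 1.1]
grip_width: 0.0077
grasp_force: 58.4
```

step_arm --rows '[[[0, 13.9, -11.7], 0], [[0, 28.9, -22.1], 0], [[0, 44.7, -31.1], 0], [[0, 61.3, -38.6], 0], [[0, 78.5, -44.6], 0], [[0, 96.2, -49], 0], [[0, 114.2, -51.8], 0], [[0, 132.3, -52.9], 0], [[0, 150.5, -52.4], 0], [[0, 168.6, -50.3], 0]]'

```text
clock: 21.72
eef_pos: [0.537, 0.1356, 0.2971]
tool_rot: [0.063, 0.998, 0.0, 0.002]
ft_force: [-1.7, -2.0, 7.1]
grip_width: 0.0076
grasp_force: 63.9
```

step_arm --rows '[[[0, 17.8, 3.8], 0], [[0, 35.2, 9.2], 0], [[0, 52, 16.1], 0], [[0, 68.2, 24.5], 0], [[0, 83.5, 34.4], 0], [[0, 97.8, 45.6], 0], [[0, 111.1, 58.1], 0], [[0, 119, 67], 0], [[0, 127.1, 76.7], 0], [[0, 130.6, 81.5], 0], [[0, 132.8, 84.6], 0], [[0, 132.8, 84.6], 0]]'

```text
clock: 23.22
eef_pos: [0.5532, 0.2681, 0.2087]
tool_rot: [0.062, 0.998, 0.001, -0.001]
ft_force: [-3.7, 6.1, 1.7]
grip_width: 0.0078
grasp_force: 69.4
```

step_arm --rows '[[[0, 1, 1.5], 0], [[0, 1.5, 2.5], 0], [[0, 1.5, 2.5], 0]]'

```text
clock: 23.6
eef_pos: [0.5532, 0.2683, 0.2085]
tool_rot: [0.063, 0.998, 0.0, -0.0]
ft_force: [-7.1, 0.8, 12.0]
grip_width: 0.008
grasp_force: 70.5
```

It is at the stop: the force rises without any motion. I release and back off.

step_arm --rows '[[[0, 0, 0], 0], [[0, 0, 0], 0], [[0, 0, 0], 0], [[0, 0, -5], 0], [[0, 0, -30], 0], [[0, -20, -80], 0], [[0, -40, -130], 0], [[0, -60, -150], 0], [[0, -60, -150], 0]]' --claw 0.2

```text
clock: 24.72
eef_pos: [0.5474, 0.2079, 0.3597]
tool_rot: [0.064, 0.998, 0.001, 0.003]
ft_force: [0.0, -0.4, 0.1]
grip_width: 0.0343
grasp_force: 0.0
```

Run:
```python
from h import *
e=np.array([.1236,.9923]);y=np.array([-e[1],e[0]])
o=bot.get_obs(); print(o['clock'],o['eef_pos'],o['ft_force'])
im,w=shot('wrist','w5.png')
E_=w[:,:,:2]@e; Y_=w[:,:,:2]@y
m=(E_>.18)&(E_<.29)&(abs(Y_+.518)>.06)&(abs(Y_+.518)<.085)&(w[:,:,2]>.05)&(w[:,:,2]<.2)
q=w[m]; 
for _ in range(3):
    c=q.mean(0);n=np.linalg.svd(q-c,full_matrices=False)[2][2];n*=np.sign(n[2]);q=q[abs((q-c)@n)<.004]
print(len(q),'tilt',np.degrees(np.arccos(n[2])),n)
b=w[(E_>.32)&(E_<.36)&(abs(Y_+.518)<.03)&(w[:,:,2]>.14)&(w[:,:,2]<.22)]
print('bar',len(b),b.max(0),np.median(b@np.r_[e,0]))
```

```text
24.725 [0.54735862 0.20787808 0.35965672] [ 0.04597443 -0.41199555  0.07691513]
3349 tilt 31.56480597348732 [-0.06202261 -0.51977526  0.85204863]
bar 581 [0.5854933  0.27605225 0.16424245] 0.3340084384215479
```

View pics/w5.png

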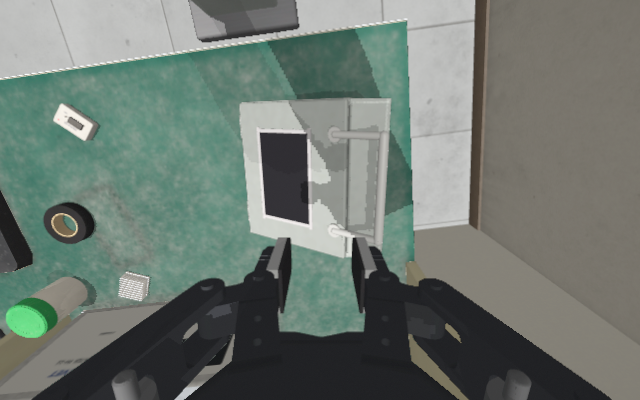

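The panel tilt is 31.6°, so the door is shut with the bar at (382,185). The arm is clear and the bystanders are in place.

```bash
python3 -c "
from workcell import bot
print(bot.job_done())"
```

```text
the job is handed in; nothing more can be done
None
```

The programmer lies flat and centred inside the bed's border, the door is fully shut (panel measured at 31.6°), the tape roll, heat sink and jar were not touched, and the job was handed in at about 25 s; no verdict came back.

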